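# Zero the coffee grinder and back it off four clicks

## Robot

A 7-joint arm with a two-finger parallel gripper is mounted at the origin on a cart in front of the work surface, level with it; the furniture and walls round the work are solid. World frame = base frame: x ahead of the robot, y to its left, z up, the work surface at z = 0. Lengths are in m, angles in rad, forces in N, time in s.
With the tool pointing down it reaches from about 0.425 to 0.925 m from the base axis. Payload 6.8 kg.
Tool frame: the origin (TCP) lies on the front face of the gripper's body, between the roots of the fingers; the fingertips stand 73 mm ahead of it and the grasp point (between the pads) lies 54 mm ahead of it (env.nose_length is the distance from the TCP to the fingertips, in m); z points along the fingers, y is the line along which they close (so a half turn about z gives the same grasp; the last joint's range is limited). The gripper opens to 85 mm and grips with 20 to 120 N. Pads are 22 mm wide; open, the fingers measure 114 mm over their backs; the gripper's body (76 mm by 85 mm) begins 54 mm behind the grasp point. The pads swing forward as they close: fully open they stand 13 mm farther back than shut.
Start: joints at [1.171, 0.477, 0.022, 1.555, -0.011, 1.109, -0.083], TCP at [0.194, -0.646, 0.304] pointing down, gripper open.
Joint ranges: [-2.96, 2.96], [-0.34, 2.1], [-1.41, 1.46], [0.24, 2.44], [-1.37, 4.51], [0.17, 1.92], [-2.96, 2.96]. Speed limits (rad/s): [2.39, 2.39, 3.14, 3.14, 3.14, 3.14, 3.14].

## Interface

Orientations are given as a unit quaternion [w, x, y, z].
In Python, from cell import env, kin, camera, calibration, job gives the robot as it stands. The module is installed in compiled form; this text tells all that it offers. Calls block until the motion is done:
- env.reach(position, orientation): joint-space move of the TCP to a pose.
- env.movel(position, velocity=0.15, rot=None, stop_force=None): straight line of the TCP; rot=None keeps the orientation; velocity is the mean speed in m/s. With stop_force (N) it stops when the force on the tool has changed by that much, and returns True; else False.
- env.goto_joints(angles): joint-space move.
- env.grip(opening, f_grip=None): finger opening in m; f_grip is the grip in N (None keeps the last); returns when the fingers have stopped.
- env.dwell(seconds).
- kin.inverse_kinematics(position, orientation): joint angles nearest the present ones, or None.
- env.get_state(): the state.
- camera(name): name is "scene" or "side" or "wrist"; returns (picture, depth): 420x560x3 uint8, blue, green, red; 420x560 float32, m along the optical axis (not along the pixel's ray), 0 where there is no reading.
- calibration(name): a dict with "fx", "fy", "cx", "cy" (pixels), "rvec" (rotation vector, rad) and "tvec" (3), from world to camera coordinates, as OpenCV has them. Camera axes: x right, y down, z forward; pixel columns grow to the right and rows downward; lengths in m; the calibration is good to about 2 mm. The wrist camera is an equidistant fisheye: a pixel r from the principal point sees the ray r / f radians off the axis. A picture is of the moment at which its call begins: read the wrist's pose just before it. calibration takes no time and is no camera call; for the wrist camera it gives the pose at the moment of the call.
A pose or a line that the arm cannot do raises env.PlanningError and nothing moves.
- job.job_done(): hands the job in; it is judged then, once.
The state is a dict: "time": time; "qpos": joint angles; "joint_velocities": joint speeds; "joint_torque": joint torques, N m; "tcp_pos": TCP position; "orientation": TCP orientation; "force": force on the tool from outside, world axes, zero at the start; "torque": the same for the moment, N m; "opening": finger opening in m; "gripper_force": force on a finger pad.
Only numpy, scipy, OpenCV 4.12 (cv2) and the standard library are available. Lean on these libraries where they do the work, as an engineer would, in place of code of your own. Each camera call takes 0.05 s, during which the arm holds its last target. There are 200 camera calls.

## Task

Set the grind of the coffee grinder. One of the three small containers round it (two spice jars and a salt shaker) stands in the way of the lever on its adjustment ring: first stand that one upright on the chopping board. Then push the lever clockwise, seen from above, until the burrs touch and it goes no further, and push it back exactly four clicks; leave everything else standing where it is.

Things in the scene. Friction and masses are not known exactly. Their poses are not given: they have to be found in the camera images.
- grinder: fixed black coffee grinder, 120 mm high: foot 100 mm across, body 84 mm up to z = 61 mm, dark steel adjustment ring (z 63 to 81 mm, 86 mm across with its ribs), clear bean hopper 72 mm across with a steel lid 76 mm across. Origin: centre of the underside, on the ring's vertical axis. A small block at 0.1 rad from its x axis (to z = 82 mm, 62 mm out) is never in the lever's way.
- ring (a joint): ring angle (rad). 0: burrs touch, hard stop; grows counter-clockwise seen from above, to 2.618. Spring clicks every 0.2618 (15 degrees), the first at 0: four clicks off is 1.047; let go near a click, the ring snaps into it and stays. In the grinder's frame the lever points at 1.942 + this value from x towards y. A click takes about 3 N at the post; at the stop force rises steeply.
- lever_post (a point): top centre of the upright round steel post at the end of the ring's lever: 12 mm thick, free from z = 76 to 112 mm, 80 mm from the ring's axis. A flat arm 12 mm wide (z 69 to 75 mm) joins it to the ring. Push the post sideways with shut fingers; it need not be grasped.
- spice_jar_1: loose spice jar with a red cap, round, 45 mm across, 106 mm high (cap from 85 mm up). Origin: centre of the underside, z up. It, the other jar and the shaker trade places: one stands about 90 mm from the grinder's axis in the path that the lever sweeps, the other two about 150 mm from the axis and must stay.
- spice_jar_2: the other spice jar, same size and shape, red cap. Origin: centre of the underside.
- salt_shaker: grey and clear salt shaker, loose, round, 90 mm high: 44 mm across up to 74 mm, 34 mm across at its top. Origin: centre of the underside.
- board: fixed wooden chopping board, 170 mm along its x, 260 mm along its y, 22 mm thick. Origin: centre of the underside, z up.
- tin: food tin, 75 mm across, 58 mm high, standing somewhere on the board; leave it. Origin: centre of the underside.
- kitchen_timer: round black and white kitchen timer, 62 mm across, 44 mm high, standing about 155 mm from the grinder's axis; leave it. Origin: centre of the underside.
- cup: small white espresso cup, 62 mm across, 52 mm high, 89 mm long with its handle, beside the grinder; leave it. Origin: centre of the underside of its bounding box.
Mind the look-alikes: they are no part of the job. What is shaped like the spice_jar_2 but orange or purple is not meant.

How it is judged:
By the outcome, as a careful person would: the job done as asked, in the order asked, and still so for the second after the job is handed in, with the robot touching nothing.
It also fails if it takes over 69 s, if anything falls off the work surface, if the arm or the gripper's body presses on something with over 40 N, if the wrist force passes 120 N, or if a joint passes its speed limit or range.

## Working session

There is one attempt and no reset: what is moved stays moved. The work goes in short steps, each a Python script; the robot and the scene stay as the last script left them, time stands still between calls to the robot, and variables do not carry over. Pictures are saved under pics/ and viewed, at most 10 in all, crops included, and the job is handed in when it is done.

```bash
mkdir -p pics
python3 - <<'E'
from cell import env,camera,calibration
import cv2,numpy as np
for n in("scene","side"):
    p,d=camera(n);cv2.imwrite(f"pics/{n}0.png",p);np.savez(f"{n}0.npz",p=p,d=d)
    print(n,calibration(n))
print(env.get_state()["time"])
E
```

```text
scene {'fx': 414.294108026678, 'fy': 414.294108026678, 'cx': 280.26637130640216, 'cy': 207.86784452693172, 'rvec': array([ 2.10159857, -0.84725598,  0.42377954]), 'tvec': array([-0.38670395,  0.32869315,  0.57865275])}
side {'fx': 440.0484416099458, 'fy': 440.0484416099458, 'cx': 281.7070914854182, 'cy': 207.34327492539606, 'rvec': array([ 0.63180114, -2.54328247,  1.28522798]), 'tvec': array([0.50387518, 0.21407047, 0.7322402 ])}
0.1
```

View pics/scene0.png

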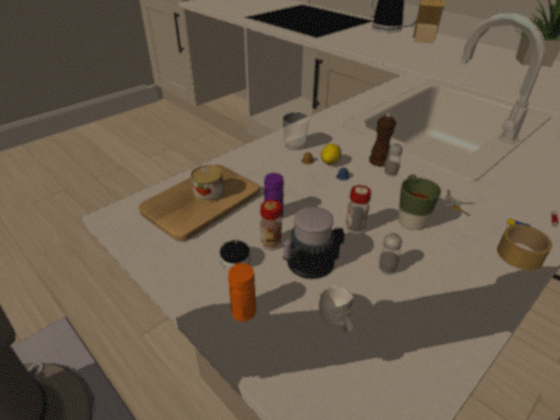

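View pics/side0.png

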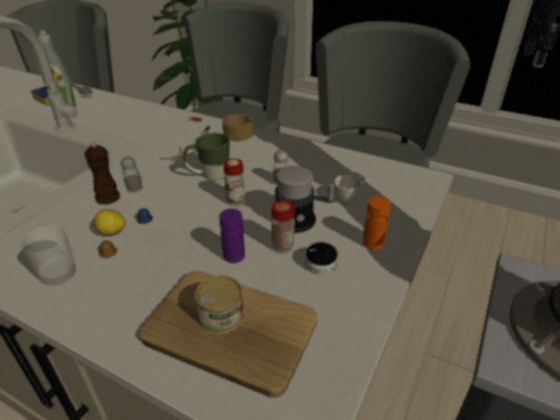

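The scene view shows the grinder at (312,245), with red-cap jars at (271,222) and (358,208) and the salt shaker at (391,252). The look-alikes are the purple jar at (274,195), the orange jar at (242,292) and a second shaker at (394,160). The side view shows the grinder at (295,200), and the red-cap jars at (283,225) and (234,180). Next I'll make a metric top view from the depth of both cameras.

```bash
cat > h.py <<'E'
import numpy as np,cv2
from scipy.optimize import least_squares
def world(p,d,c):
    R=cv2.Rodrigues(np.array(c["rvec"]))[0];t=np.array(c["tvec"]).ravel()
    v,u=np.nonzero(d>0);z=d[v,u]
    X=np.c_[(u-c["cx"])/c["fx"]*z,(v-c["cy"])/c["fy"]*z,z]
    return (X-t)@R,p[v,u],np.c_[u,v]
def circ(P,r):
    f=lambda q:np.hypot(P[:,0]-q[0],P[:,1]-q[1])-r
    s=least_squares(f,P[:,:2].mean(0),loss="soft_l1",f_scale=.002);return s.x,np.sqrt(np.mean(s.fun**2))
E
python3 - <<'E'
from h import *
from cell import calibration
A=[]
for n in("scene","side"):
    f=np.load(n+"0.npz");W,C,U=world(f["p"],f["d"],calibration(n));A.append((W,C,U))
    def at(u,v):
        i=np.argmin(abs(U-[u,v]).sum(1));return W[i].round(3)
    L={"scene":dict(lid=(314,222),jarA=(271,209),jarB=(360,193),shk=(392,240),tin=(207,174),timer=(235,250),cup=(337,300),post=(288,248),blk=(339,235),orange=(242,272),purple=(274,180)),
       "side":dict(lid=(294,177),jarA=(283,208),jarB=(234,165),shk=(282,155),tin=(219,292),timer=(321,252),cup=(345,183),orange=(377,204),purple=(231,216),blk=(325,192))}[n]
    print(n,{k:at(*q).tolist() for k,q in L.items()})
S=1000;im=np.zeros((600,800,3),np.uint8)   # 1 px = 1 mm ; col = (0.35 - y), row from x
W=np.vstack([a[0] for a in A]);C=np.vstack([a[1] for a in A])
ok=(W[:,2]>-.01)&(W[:,2]<.2);W=W[ok];C=C[ok];o=np.argsort(W[:,2]);W=W[o];C=C[o]
np.savez("cloud.npz",W=W,C=C)
g=least_squares
c=np.median(W[(W[:,2]>.117)&(W[:,2]<.125)],0);print(c)
E
```

```text
scene {'lid': [0.559, -0.068, 0.121], 'jarA': [0.541, 0.031, 0.106], 'jarB': [0.714, -0.059, 0.107], 'shk': [0.66, -0.18, 0.086], 'tin': [0.548, 0.26, 0.078], 'timer': [0.453, 0.041, 0.044], 'cup': [0.518, -0.17, 0.022], 'post': [0.49, -0.069, 0.1], 'blk': [0.605, -0.096, 0.079], 'orange': [0.389, -0.062, 0.107], 'purple': [0.617, 0.101, 0.107]}
side {'lid': [0.566, -0.046, 0.12], 'jarA': [0.545, 0.042, 0.105], 'jarB': [0.715, -0.048, 0.107], 'shk': [0.661, -0.171, 0.084], 'tin': [0.547, 0.259, 0.077], 'timer': [0.454, 0.06, 0.044], 'cup': [0.508, -0.204, 0.031], 'orange': [0.389, -0.052, 0.107], 'purple': [0.618, 0.113, 0.108], 'blk': [0.552, -0.19, -0.0]}
[ 0.58438233 -0.06363585  0.12019017]
```

```bash
cat > fit.py <<'E'
from h import *
f=np.load("cloud.npz");W,C=f["W"],f["C"]
def near(x,y,r,z0,z1):
    m=(np.hypot(W[:,0]-x,W[:,1]-y)<r)&(W[:,2]>z0)&(W[:,2]<z1);return W[m]
def rep(n,x,y,R,zs,rad,r):
    P=near(x,y,R,*zs);c,e=circ(P,rad);T=near(*c,rad+.006,r[0],r[1])
    print(n,"side-fit",c.round(4),"rms",round(e,4),len(P),"top-enclosing",[np.round(q,4) for q in cv2.minEnclosingCircle(T[:,:2].astype(np.float32))],"z",T[:,2].mean().round(4))
rep("lid",.563,-.06,.055,(.110,.1165),.038,(.118,.124))
rep("body",.563,-.06,.048,(.02,.058),.042,(.118,.124))
rep("jarA",.541,.036,.03,(.02,.08),.0225,(.103,.110))
rep("jarB",.714,-.053,.03,(.02,.08),.0225,(.103,.110))
rep("shk",.66,-.176,.03,(.01,.07),.022,(.084,.094))
rep("tin",.547,.26,.05,(.03,.07),.0375,(.077,.084))
rep("timer",.454,.05,.04,(.01,.038),.031,(.041,.048))
rep("orange",.389,-.056,.03,(.02,.08),.0225,(.103,.110))
rep("purple",.617,.106,.03,(.02,.08),.0225,(.103,.110))
P=near(.487,-.069,.02,.085,.112);print("post",circ(P,.006),P[:,2].max(),len(P))
m=(W[:,2]>.015)&(W[:,2]<.027)&(W[:,1]>.1)&(W[:,0]>.35)&(W[:,0]<.7)
B=W[m][:,:2].astype(np.float32);print("board",cv2.minAreaRect(B),np.percentile(B,[1,99],0))
im=np.zeros((600,780,3),np.uint8)
for w,c in zip(W,C):
    r,q=int((.75-w[0])*1500),int((.34-w[1])*1300)
    r=int((.76-w[0])*1350);q=int((.37-w[1])*1350)
    if 0<=r<600 and 0<=q<780: cv2.circle(im,(q,r),1,tuple(map(int,np.clip(c*1.5,0,255))),-1)
cv2.imwrite("pics/top.png",im)
E
python3 fit.py
```

```text
lid side-fit [ 0.5731 -0.0565] rms 0.0015 194 top-enclosing [array([ 0.571 , -0.0556]), np.float64(0.0383)] z 0.12
body side-fit [ 0.572  -0.0559] rms 0.0013 884 top-enclosing [array([ 0.571 , -0.0556]), np.float64(0.0383)] z 0.12
jarA side-fit [0.5499 0.0395] rms 0.0014 1004 top-enclosing [array([0.5486, 0.0397]), np.float64(0.0238)] z 0.1063
jarB side-fit [ 0.7256 -0.0539] rms 0.0016 900 top-enclosing [array([ 0.7253, -0.0541]), np.float64(0.0238)] z 0.1064
shk side-fit [ 0.6748 -0.1785] rms 0.0031 658 top-enclosing [array([ 0.6683, -0.176 ]), np.float64(0.0156)] z 0.0871
tin side-fit [0.5495 0.2617] rms 0.0015 1154 top-enclosing [array([0.5484, 0.2616]), np.float64(0.0391)] z 0.0782
timer side-fit [0.4592 0.0502] rms 0.0024 730 top-enclosing [array([0.4564, 0.0509]), np.float64(0.0259)] z 0.0429
orange side-fit [ 0.3885 -0.0596] rms 0.0013 1154 top-enclosing [array([ 0.3878, -0.0598]), np.float64(0.0231)] z 0.1061
purple side-fit [0.6241 0.1092] rms 0.0014 756 top-enclosing [array([0.6243, 0.1092]), np.float64(0.0236)] z 0.1063
post (array([ 0.49296042, -0.06412792]), np.float64(0.0015038041514418181)) 0.11198000891556571 146
board ((0.5310261249542236, 0.2266949564218521), (0.26181310415267944, 0.25528374314308167), 4.04671049118042) [[0.39783516 0.17655083]
 [0.65404588 0.35449896]]
```

View pics/top.png

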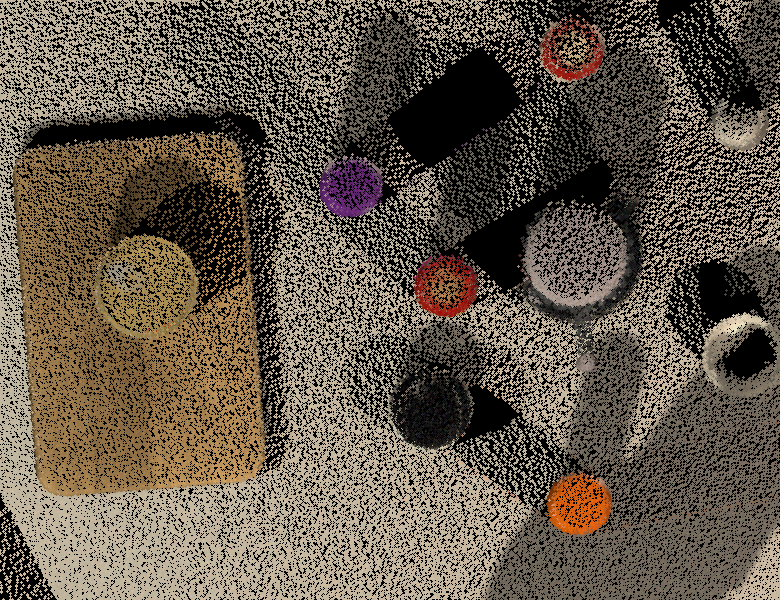

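```bash
python3 -c "
import cv2
p=cv2.imread('pics/scene0.png')[160:340,200:440]
cv2.imwrite('pics/crop.png',cv2.convertScaleAbs(cv2.resize(p,None,fx=3.3,fy=3.3,interpolation=2),alpha=1.6))"
```

```text
(no output)
```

View pics/crop.png

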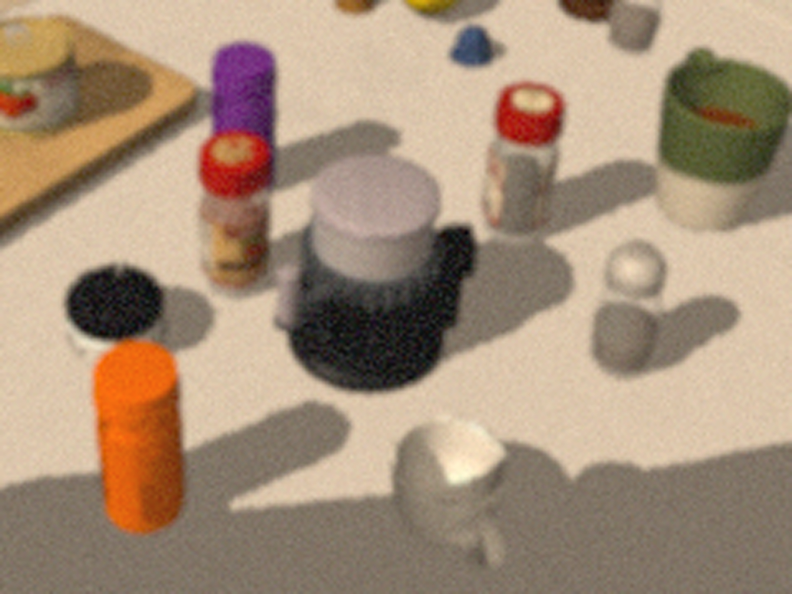

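The orthographic top view shows the board on the left with the tin on it at (147,285). The jar blocking the lever is at (446,286), the lever post at (585,360), the second red jar at (573,50) and the shaker at (740,125). The crop confirms a red cap on the jar beside the grinder, so this is neither the purple nor the orange one.

Candidates for the thing in the way, by scene pixel:

| Candidate | Pixel | Distance from axis | Decision |
|---|---|---|---|
| Red jar | (271,222) | 98 mm | **chosen** |
| Red jar | (358,208) | 154 mm | stays |
| Shaker | (391,252) | ~155 mm | stays |
| Second shaker | (394,160) | far | no part |
| Purple jar | (274,195) | – | no part |
| Orange jar | (242,292) | – | no part |

The post measures 80 mm from the axis and its top is at 112 mm, which agrees with the description.

```bash
cat >> h.py <<'E'
from scipy.spatial.transform import Rotation as Ro
def down(a):
    q=(Ro.from_euler("z",a,degrees=True)*Ro.from_euler("x",180,degrees=True)).as_quat();return np.array([q[3],*q[:3]])
AX=np.array([.572,-.056])
def arc(phi,r=.080): return AX+r*np.array([np.cos(np.radians(phi)),np.sin(np.radians(phi))])
E
python3 - <<'E'
from h import *
from cell import env,kin
print(env.get_state()["orientation"],down(0),down(90))
for p,a in[((.549,.0396,.124),90),((.549,.0396,.124),-90),((.445,.247,.146),90),((.445,.247,.146),-90)]:
    q=kin.inverse_kinematics(p,down(a));print(p,a,None if q is None else np.round(q,2))
for off in(0,180):
  for f in(186,150,120,90,61):
    q=kin.inverse_kinematics([*arc(f),.155],down(f+off));print(f,off,None if q is None else np.round(q,2))
E
```

```text
[-8.10155967e-04  9.89371389e-01  1.45408301e-01 -1.55564808e-04] [6.123234e-17 1.000000e+00 0.000000e+00 0.000000e+00] [4.32978028e-17 7.07106781e-01 7.07106781e-01 4.32978028e-17]
(0.549, 0.0396, 0.124) 90 [ 0.25  0.58 -0.56  1.96  0.45  0.73 -0.58]
(0.549, 0.0396, 0.124) -90 [-1.    1.01  1.26  2.04 -1.15  1.08 -2.3 ]
(0.445, 0.247, 0.146) 90 [ 0.22  0.71 -1.11  2.03  0.81  0.94 -1.34]
(0.445, 0.247, 0.146) -90 [ 0.26  0.76 -1.19  2.02  0.87  0.99  1.76]
186 0 [ 0.62  0.51 -0.76  2.06  0.5   0.76  1.22]
150 0 [ 0.47  0.5  -0.69  2.05  0.46  0.75  0.54]
120 0 [ 0.37  0.52 -0.64  1.99  0.44  0.77 -0.01]
90 0 [ 0.29  0.56 -0.57  1.89  0.41  0.8  -0.51]
61 0 [ 0.23  0.59 -0.48  1.81  0.36  0.83 -0.93]
186 180 [ 0.26  0.41 -0.31  2.08  0.2   0.67 -1.65]
150 180 [ 0.14  0.42 -0.28  2.07  0.18  0.67 -2.36]
120 180 [-0.02  0.45 -0.15  2.01  0.1   0.69 -2.85]
90 180 [-0.96  0.96  1.26  1.98 -1.06  1.1  -2.35]
61 180 [ 0.66  0.89 -1.19  1.78  0.92  1.15  1.8 ]
```

Yaw 90° works for the jar, and offset 0 works for the arc. Now the pick and place.

Run:
```python
from h import *
from cell import env,camera
J=np.array([.5493,.0396]);P=np.array([.443,.247]);q=down(90)
env.grip(.085,30)
env.reach([*J,.26],q)
s=env.get_state();print(s["time"],s["tcp_pos"])
print("hit",env.movel([*J,.124],velocity=.15,stop_force=8))
env.grip(.02,30);s=env.get_state();print("open",s["opening"],s["gripper_force"],s["tcp_pos"],s["time"])
if s["opening"]>.035:
    env.movel([*J,.235],velocity=.15)
    env.movel([*P,.255],velocity=.2)
    env.movel([*P,.165],velocity=.15)
    print("touch",env.movel([*P,.138],velocity=.03,stop_force=4))
    s=env.get_state();print(s["tcp_pos"],s["force"],s["opening"],s["time"])
    p,d=camera("side");cv2.imwrite("pics/side1.png",p)
```

```text
3.05 [0.54951171 0.03842729 0.25988889]
hit False
open 0.04333648597540344 30.049940887838602 [0.54964523 0.03958615 0.12470717] 4.575
touch True
[0.4430505  0.24700487 0.14592865] [-0.07211055 -0.66379403  3.6215194 ] 0.043321553286008126 8.175
```

View pics/side1.png

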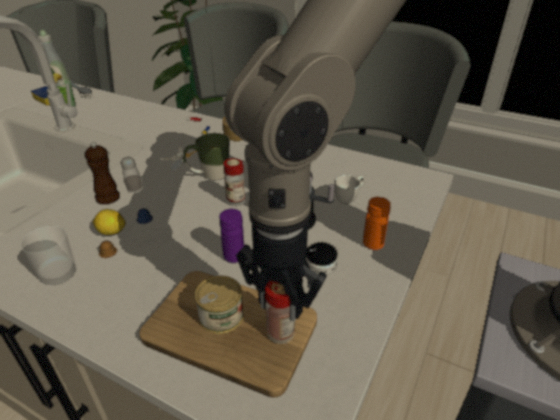

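The side view shows the red jar upright on the board at (280,312), clear of the tin. Contact came at the expected height. Now I'll release it and straddle the post.

Run:
```python
from h import *
from cell import env,camera
P=np.array([.443,.247])
env.grip(.060); env.movel([*P,.26],velocity=.15)
phi=185.9;A=arc(phi)
env.reach([*A,.23],down(phi));env.grip(.028)
print("hit",env.movel([*A,.155],velocity=.12,stop_force=5))
s=env.get_state();print(s["tcp_pos"],s["force"],s["opening"],s["time"])
for n in("scene","side"):
    p,d=camera(n);np.savez(n+"2.npz",p=p,d=d)
    if n=="scene":a=cv2.resize(p[150:350,170:430],None,fx=1.53,fy=1.53)
    else:a2=cv2.resize(p[120:380,140:420],None,fx=1.4,fy=1.4)
h=max(a.shape[0],a2.shape[0]);f=lambda x:cv2.copyMakeBorder(x,0,h-x.shape[0],0,0,0)
cv2.imwrite("pics/two2.png",cv2.convertScaleAbs(np.hstack([f(a),f(a2)]),alpha=1.5))
```

```text
hit False
[ 0.49280858 -0.06399763  0.15540786] [-0.27082566  1.18715952  0.67350577] 0.027717541776214532 12.4833
```

View pics/two2.png

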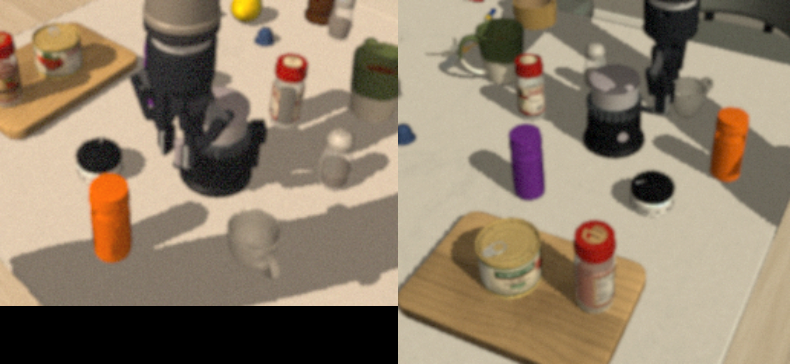

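The left half shows the fingers straddling the post at about (185,150). The right half shows the jar standing at (595,270) and everything else undisturbed. Next is the clockwise sweep.

```bash
cat >> h.py <<'E'
def ang(s):
    d=np.array(s["tcp_pos"])[:2]-AX;f=np.degrees(np.arctan2(d[1],d[0]))%360;return f,np.hypot(*d)
def ftan(s):
    f=np.radians(ang(s)[0]);F=s["force"];return -F[0]*np.sin(f)+F[1]*np.cos(f)
E
python3 - <<'E'
from h import *
from cell import env
f=185.9;s=env.get_state();b=ftan(s);z=.155;log=[]
while f>44:
    f-=5 if f>85 else 1.5
    hit=env.movel([*arc(f),z],velocity=.06 if f>85 else .03,rot=down(f),stop_force=10)
    s=env.get_state();t=ftan(s)-b;log.append((round(ang(s)[0],1),round(t,1)))
    if hit or abs(t)>11: break
print(log,hit,s["tcp_pos"],s["force"],s["time"])
E
```

```text
[(np.float64(180.8), np.float64(-0.0)), (np.float64(176.0), np.float64(0.0)), (np.float64(170.9), np.float64(0.2)), (np.float64(166.0), np.float64(0.1)), (np.float64(161.1), np.float64(1.1)), (np.float64(155.9), np.float64(0.1)), (np.float64(151.0), np.float64(-0.3)), (np.float64(146.1), np.float64(-0.0)), (np.float64(140.8), np.float64(0.8)), (np.float64(135.9), np.float64(0.3)), (np.float64(131.2), np.float64(1.1)), (np.float64(125.8), np.float64(0.5)), (np.float64(120.9), np.float64(1.0)), (np.float64(116.2), np.float64(0.4)), (np.float64(110.8), np.float64(0.3)), (np.float64(105.9), np.float64(-0.1)), (np.float64(101.2), np.float64(1.0)), (np.float64(95.9), np.float64(0.5)), (np.float64(90.9), np.float64(0.1)), (np.float64(86.2), np.float64(0.6)), (np.float64(80.9), np.float64(0.7)), (np.float64(79.4), np.float64(1.5)), (np.float64(77.9), np.float64(0.8)), (np.float64(76.4), np.float64(0.5)), (np.float64(74.9), np.float64(1.1)), (np.float64(73.6), np.float64(2.2)), (np.float64(72.1), np.float64(1.8)), (np.float64(70.3), np.float64(2.0)), (np.float64(68.7), np.float64(-0.6)), (np.float64(67.1), np.float64(-0.1)), (np.float64(65.7), np.float64(1.1)), (np.float64(64.3), np.float64(0.6)), (np.float64(62.8), np.float64(0.9)), (np.float64(61.4), np.float64(-0.0)), (np.float64(59.9), np.float64(0.6)), (np.float64(59.2), np.float64(5.4)), (np.float64(59.0), np.float64(10.2)), (np.float64(58.7), np.float64(15.8))] False [0.61335278 0.01207383 0.15417571] [-15.12004924   4.90331673   9.61650577] 22.55
```

Run:
```python
from h import *
from cell import env,camera
env.movel([*arc(62),.157],velocity=.03,rot=down(62))
s=env.get_state();print(s["tcp_pos"],s["force"],s["opening"],s["time"])
p,_=camera("scene");q,_=camera("side")
a=cv2.resize(p[150:330,200:400],None,fx=2,fy=2);b=cv2.resize(q[100:280,200:400],None,fx=2,fy=2)
cv2.imwrite("pics/two3.png",cv2.convertScaleAbs(np.hstack([a,b]),alpha=1.7))
```

```text
[0.61002926 0.01432431 0.15712892] [ 1.35133503  0.03390191 -0.62243935] 0.028048539491730442 23.0167
```

View pics/two3.png

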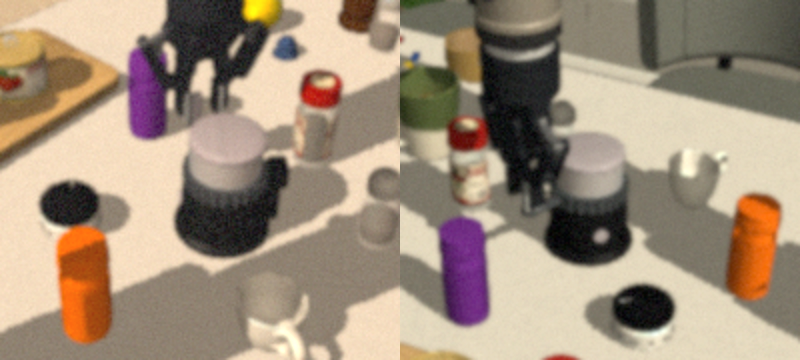

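The post has left its old place, and nothing but the stop is near the fingers. The stop contact was at tool 59.5°. The trailing pad puts the post 8 mm ahead of the tool, so the stop is at about 65.2°. That matches 185.9 − 8×15 = 65.9°, so four clicks back puts the post at about 125.7°.

```bash
python3 - <<'E'
from h import *
from cell import env,camera,calibration
log=[];b=ftan(env.get_state())
for f in list(np.arange(67,128,5))+[129.7]:
    hit=env.movel([*arc(f),.157],velocity=.05,rot=down(f),stop_force=12)
    s=env.get_state();log.append((float(round(ang(s)[0],1)),float(round(ftan(s)-b,1))))
    if hit:break
print(log,hit,s["time"])
if not hit:
    env.dwell(.3)
    env.movel([*arc(125.7),.157],velocity=.03,rot=down(125.7));env.dwell(.2)
    print(env.get_state()["force"])
    env.movel([*arc(125.7),.25],velocity=.12)
    env.reach([.45,-.30,.30],down(60))
    print(env.get_state()["time"])
    Ws=[];Cs=[]
    for n in("scene","side"):
        p,d=camera(n);W,C,U=world(p,d,calibration(n));Ws.append(W);Cs.append(C);cv2.imwrite(f"pics/{n}4.png",p)
    W=np.vstack(Ws);C=np.vstack(Cs);m=(W[:,2]>-.01)&(W[:,2]<.2);np.savez("cloud4.npz",W=W[m],C=C[m])
    W=W[m];r=np.hypot(*(W[:,:2]-AX).T);P=W[(r>.066)&(r<.095)&(W[:,2]>.085)&(W[:,2]<.114)]
    print(len(P));c,e=circ(P,.006);d=c-AX;print(c,e,np.degrees(np.arctan2(d[1],d[0])),np.hypot(*d))
E
sed 's/cloud.npz/cloud4.npz/;s/pics\/top/pics\/top4/;s/jarA",.541,.036/jarA",.443,.247/;s/,.03,(.02,.08),.0225,(.103,.110))/,.03,(.03,.11),.0225,(.103,.132))/;/^P=near/d' fit.py > fit4.py; python3 fit4.py
```

```text
[(66.9, -1.2), (71.6, -1.7), (77.0, 0.2), (82.0, -0.1), (86.7, -0.1), (92.0, -0.1), (97.1, -1.3), (101.7, -1.2), (107.0, -1.1), (112.1, 0.1), (116.8, -0.2), (122.0, -0.3), (127.1, -0.2), (129.7, -0.9)] False 27.1583
[-0.97394315  0.74670352 -0.27049281]
30.1417
160
[0.52616188 0.00889554] 0.001501510514820248 125.23497242409364 0.07945164471640599
lid side-fit [ 0.5729 -0.0568] rms 0.0018 192 top-enclosing [array([ 0.57  , -0.0567]), np.float64(0.0379)] z 0.12
body side-fit [ 0.5719 -0.0564] rms 0.0014 1078 top-enclosing [array([ 0.57  , -0.0567]), np.float64(0.0379)] z 0.12
jarA side-fit [0.4432 0.2464] rms 0.0015 1571 top-enclosing [array([0.4424, 0.2467]), np.float64(0.0235)] z 0.1233
jarB side-fit [ 0.7259 -0.0541] rms 0.0048 1437 top-enclosing [array([ 0.7242, -0.0534]), np.float64(0.0243)] z 0.1064
shk side-fit [ 0.6749 -0.1806] rms 0.0031 229 top-enclosing [array([ 0.6693, -0.1744]), np.float64(0.0136)] z 0.0869
tin side-fit [0.5495 0.2616] rms 0.0014 1161 top-enclosing [array([0.5482, 0.2619]), np.float64(0.0388)] z 0.0782
timer side-fit [0.4592 0.0502] rms 0.0025 729 top-enclosing [array([0.4565, 0.0499]), np.float64(0.0258)] z 0.043
orange side-fit [ 0.3886 -0.0596] rms 0.0053 2077 top-enclosing [array([ 0.3876, -0.0599]), np.float64(0.0231)] z 0.1062
purple side-fit [0.6246 0.1095] rms 0.005 1662 top-enclosing [array([0.6238, 0.11  ]), np.float64(0.0233)] z 0.1063
board ((0.5324274301528931, 0.22381122410297394), (0.2630969285964966, 0.2585870623588562), 4.658413887023926) [[0.39720971 0.17415684]
 [0.65448006 0.35501409]]
```

View pics/scene4.png

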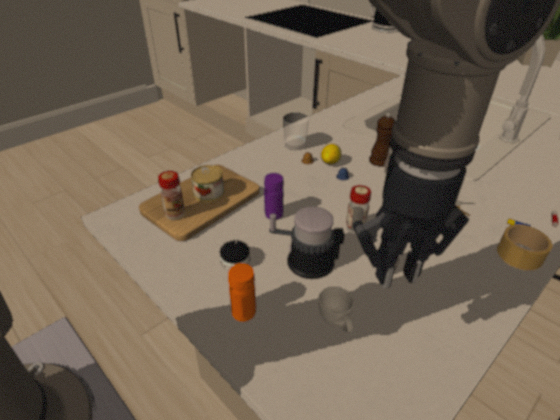

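Run:
```python
from h import *
for n in("cloud.npz","cloud4.npz"):
    W=np.load(n)["W"];d=W[:,:2]-AX;r=np.hypot(*d.T);a=np.degrees(np.arctan2(d[:,1],d[:,0]))
    m=(r>.048)&(r<.066)&(W[:,2]>.065)&(W[:,2]<.085)&(a>-100)&(a<20)
    print(m.sum(),np.percentile(a[m],[5,25,50,75,95]).round(1))
    t=m&(W[:,2]>.0805);print(t.sum(),np.percentile(a[t],[5,50,95]).round(1) if t.any() else "")
```

```text
95 [-52.  -50.6 -48.8 -40.5 -31.2]
50 [-50.5 -41.2 -28.7]
96 [-52.1 -50.3 -49.1 -39.5 -31.4]
52 [-49.8 -41.2 -29.9]
```

The block is centred at −40.5°, which puts the zero at 65° and the post exactly four clicks off it. Handing in.

```bash
python3 -c "
from cell import job
print(job.job_done())"
```

```text
the job is handed in; nothing more can be done
None
```

The job is handed in, at about 30 s of the 69 s allowed: the blocking red-cap jar stands upright on the board, the lever was pushed clockwise to the stop and back four clicks (post measured at 125.2° against a stop at about 65°), and everything I re-measured was still in place; the cup I checked only by eye.

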